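# Clamp a tin with a guarded hold-to-run lever

### The job

Stand the short sample tin upright on the round rubber seat of the lever clamp and let go of it without dropping it; then flip the safety catch over to the left, away from the lever, and pull the black-handled lever towards the front of the clamp, all the way to its stop, so that the jaw presses on the tin. Finish while still gripping and holding the lever there, since it springs back when let go. Leave the two tall tins and the other things on the bench where they are.

Things in the scene. Friction and masses are not known exactly. Their poses are not given: they have to be found in the camera images.
- short_tin: the short plain grey tin with lid, 63 mm across and 62 mm tall, upright, about 0.1 kg; origin at the centre of its underside, z up. It goes into the clamp
- tall_tin_a: a tall tin, 67 mm across, 85 mm tall, origin at the centre of its underside; stays where it is. The three tins may stand in each other's places
- tall_tin_b: another tall tin, 67 mm across, 85 mm tall, origin at the centre of its underside; stays where it is
- screwdriver: screwdriver lying near the front edge, 26 x 195 x 26 mm, origin at the middle of its underside; stays where it is
- masking_tape: roll of masking tape lying flat, 89 mm across, 25 mm high, origin at the centre of its underside; stays where it is
- clamp: the lever clamp, fixed to the bench: grey base plate 180 (x) x 240 (y) x 12 mm. Origin on the bench near its middle; its x points to the rear, its front (-x) looks roughly to the robot, its y to its left; z up. The tin seat is in its front left quarter, the lever on its right, the catch post between them. Highest part: the lever handle, about 190 mm
- seat (a point): centre of the round rubber seat (72 mm disc, its top 14 mm above the bench), axes as the clamp's. A fixed V jaw stands in front of it (-x) and the flat pad behind it (+x), tops 50 to 60 mm above the bench; the gap takes the tin with 8 mm to spare in front and behind. The sides (+y, -y) are open to 60 mm from the centre for the fingers: hold the tin across the clamp's y
- catch (a joint): safety catch: 0 (up to 0.15 at the start) its tab stands upright and its bar lies across in front of the lever and blocks it; grows as the tab tips to the clamp's left (+y), and the bar rises out of the way; stop at 1.45 rad, lever free from about 1.0. Stays where it is left; about 2 N at mid tab moves it
- catch_tab (a point): top of the catch's steel tab, middle of its 30 mm width; the tab is a flat plate 5 mm thick, facing the clamp's y, 60 mm long from its pivot. Push it from its right (-y) side: 45 mm of space to the right of it is free above the post
- catch_pivot (a point): point on the catch's hinge axis (parallel to the clamp's x) right below the tab, 100 mm above the bench, fixed to the clamp; axes as the clamp's. The 20 mm wide post under it ends 11 mm above this point
- lever (a joint): lever angle: 0 at rest, leaning 0.4 rad to the rear; grows as it is pulled to the front (the clamp's -x), stop at 0.7 rad. A spring returns it: 2 N at the handle at the start, 7 N at the stop
- lever_grip (a point): where to grip the lever: middle of its black handle, a round bar 20 mm thick and 85 mm long, lying along the clamp's y and sticking out to the right (-y) of the lever's steel arm, clear 35 mm either way; about 178 mm above the bench at rest, moves with the lever. Pinch it from above, fingers in front and behind; it may turn between them
- lever_pivot (a point): point on the lever's hinge axis (parallel to the clamp's y) in line with lever_grip, 40 mm above the bench, fixed to the clamp, axes as the clamp's; lever_grip runs on a circle of 150 mm radius round it
- pad: the clamp's flat rubber pad behind the seat, 46 mm wide, 32 mm high, 8 mm thick; origin in the middle of the face that meets the tin, 12 mm below its centre. Full pull of the lever moves it 25 mm forward; it slides the tin 8 mm forward into the V and presses it with 4 to 8 N through its own spring
There are look-alikes about, which are no part of the job. Leave any purple look-alike of the short_tin alone.

How it is judged (in metres and radians):
On the way, in this order (a step that is already met when the one before it is completed fails the run):
1. the short tin stands upright on the seat between the jaws, released, the catch still on (x of short_tin in the frame of seat between -0.013 and 0.012 m and y of short_tin in the frame of seat between -0.012 and 0.012 m and z of short_tin in the frame of seat between -0.005 and 0.005 m and angle between short_tin's own z axis and vertical below 0.1 rad and contact force between the fingers and short_tin below 0.3 N and linear speed of short_tin below 0.02 m/s and value of joint catch below 0.5 rad), for 0.2 s.
2. the catch is flipped over (more than 1.1 rad) while the lever still rests (value of joint catch above 1.1 rad and value of joint lever below 0.15 rad), for 0.1 s.
At the end, for the whole second after the job is handed in: the robot's fingers hold the lever (at least 1.5 N) at more than 0.6 of its 0.7 rad, still; the catch is flipped over beyond 1.0 rad; the short tin stands upright (within 0.1 rad) on the seat, within about 12 mm of its centre, not touched by the robot and pressed by the pad with more than 3 N (x of short_tin in the frame of seat between -0.013 and 0.012 m and y of short_tin in the frame of seat between -0.012 and 0.012 m and z of short_tin in the frame of seat between -0.005 and 0.005 m and angle between short_tin's own z axis and vertical below 0.1 rad and value of joint catch above 1 rad and value of joint lever above 0.6 rad and velocity of joint lever between -0.1 and 0.1 rad/s and contact force between pad and short_tin above 3 N and contact force between the fingers and lever above 1.5 N and contact force between the arm and short_tin below 0.3 N); the arm keeps its last pose, push and grip.
It fails at once if a tall tin, the screwdriver or the masking tape is moved more than 30 mm or a tall tin is tipped (distance of any of tall_tin_a, tall_tin_b, screwdriver, masking_tape from where it was at the start of the episode above 0.03 m or angle between any of tall_tin_a, tall_tin_b's own z axis and vertical above 0.3 rad).
It fails at once if the short tin is dropped or thrown (faster than 0.6 m/s with no finger on it) (linear speed of short_tin above 0.6 m/s and contact force between the fingers and short_tin below 0.05 N).
It also fails if it takes over 61 s, if anything falls off the work surface, if the arm or the gripper's body presses on something with over 40 N, if the wrist force passes 120 N, or if a joint passes its speed limit or range.

### The arm

A 6-joint arm with a two-finger parallel gripper is mounted at the origin on a cart in front of the work surface, level with it; the furniture and walls round the work are solid. World frame = base frame: x ahead of the robot, y to its left, z up, the work surface at z = 0. Lengths are in mm, angles in rad, forces in N, time in s.
With the tool pointing down it reaches from about 400 to 925 mm from the base axis. Payload 12.5 kg.
Tool frame: the origin (TCP) lies on the centre line of the jaws, within the pads' length; the fingertips stand 19 mm ahead of it and the grasp point (between the pads) is the TCP (tip_reach is the distance from the TCP to the fingertips, in mm); z points along the fingers, y is the direction in which the jaws open and shut (so a half turn about z gives the same grasp; the last joint's range is limited). The gripper opens to 95 mm and grips with 3 to 60 N. Pads are 20 mm wide; open, the fingers measure 119 mm over their backs; the gripper's body (75 mm by 180 mm) begins 59 mm behind the grasp point.
Start: joints at [-1.264, 0.491, 1.559, -0, 1.092, -0.106], TCP at [250.758, -572.508, 233.661] pointing down, gripper open.
Joint ranges: [-3.1, 3.1], [-0.84, 2.19], [0.05, 2.79], [-1.13, 4.28], [0.06, 2.93], [-2.69, 2.69]. Speed limits (rad/s): [2.22, 2.22, 2.79, 3.14, 3.14, 3.14].

### API

Orientations are given as a unit quaternion [w, x, y, z].
In Python, from bench import read_state, grab_frame, camera_model, finish_job, tip_reach gives the robot as it stands.
- The arm moves only by the tool jog_arm, never from a script. Its argument "targets" is a list of rows, each a list of 5 numbers: the shift along the world's x, y, z in m, then the turn about the world's z in rad, then the closure, from -1 (fully open) to 1 (shut). A call has 1 to 20 rows; each row is the pose to reach, as a shift and turn from the pose measured when the call began; what a row does not reach only later rows make up. A row lasts 1/12 s, in which the tool goes at most 41.7 mm and 7.16 degrees, less where a joint would pass 70% of its speed; a pose out of reach is approached as far as the arm can. A call with a gripper value outside its range is refused whole. The fingers move at their own pace and stop on an object; "force" is the grip in N (left out, the last holds). Time passes only in rows, so rows that repeat a pose let the fingers close. It gives the time, the measured TCP pose, the force and the opening at its end, in the units of the state.
- read_state(): the state, without advancing time (a new reading comes with each control period).
- grab_frame(name): name is "scene" or "top"; returns the picture (400x640x3 uint8, red, green, blue); there is no depth.
- camera_model(name): a dict with "camera_matrix" (3x3 intrinsics, pixels), "D" ([k1, k2, p1, p2, k3] as OpenCV has them; the pictures are not rectified), "T" (4x4, takes a point from camera to world coordinates). Camera axes: x right, y down, z forward; pixel columns grow to the right and rows downward; lengths in mm; the calibration is good to about 2 mm. A picture is of the moment at which its call begins. camera_model takes no time and is no camera call.
- finish_job(): hands the job in, once; it reports no verdict.
The state is a dict: "time": time; "joint_pos": joint angles; "joint_velocities": joint speeds; "tau": joint torques, N m; "tcp_pos": TCP position; "tcp_rot": TCP orientation; "wrist_force": force on the tool from outside, world axes, zero at the start; "moment": the same for the moment, N m; "grip_width": opening from 0.0 (shut) to 1.0 (fully open).
Only numpy, scipy, OpenCV 4.12 (cv2) and the standard library are available. Lean on these libraries where they do the work, as an engineer would, in place of code of your own. Each camera call takes 0.05 s, during which the arm holds its last target. There are 200 camera calls.

## Working session

There is one attempt and no reset: what is moved stays moved. The work goes in short steps, Python scripts to look and compute and a tool call to move; the robot and the scene stay as the last step left them, time stands still between calls to the robot, and variables do not carry over. Pictures are saved under pics/ and viewed, about 8 in all and at most 12, crops included, and the job is handed in when it is done.

Besides the shell and the picture viewer there is one more tool, called after ">>>" as name(argument=value, ...) on one line, values as JSON. jog_arm: Moves the arm, as the interface text tells. Its arguments: {"type":"object","properties":{"targets":{"type":"array","items":{"type":"array","items":{"type":"number"}}},"force":{"type":"number"}},"required":["targets"]}

```bash
mkdir -p pics; python3 - <<'E'
from bench import *
import cv2, numpy as np
print(read_state())
for n in ("scene","top"):
    f=grab_frame(n); cv2.imwrite(f"pics/{n}0.png",f[:,:,::-1]); np.save(f"{n}0.npy",f)
    c=camera_model(n); print(n,np.round(c["camera_matrix"],1).tolist(),c["D"],np.round(c["T"],3).tolist())
E
```

```text
{'time': 0.0, 'joint_pos': array([-1.26359448e+00,  4.91564071e-01,  1.55948301e+00,  8.45766254e-06,
        1.09172180e+00, -1.05618897e-01]), 'joint_velocities': array([-0.00124915,  0.00039058,  0.00086218,  0.00121636, -0.00096881,
       -0.0007166 ]), 'tau': array([ 1.74328034e-03, -6.12639356e+01, -2.58187723e+01,  6.94509898e-02,
        4.82622266e-02, -3.73382306e-05]), 'tcp_pos': array([ 250.68419923, -572.25636128,  233.04738686]), 'tcp_rot': array([-5.85503269e-04,  9.78773136e-01,  2.04945852e-01, -5.54436449e-05]), 'wrist_force': array([ 0.96669062, -0.70341584,  0.18150238]), 'moment': array([ 0.02497251,  0.02300144, -0.07362113]), 'grip_width': 1.0006817993274735}
scene [[386.3, 0.0, 333.5], [0.0, 386.3, 205.1], [0.0, 0.0, 1.0]] [-0.06907525  0.          0.          0.          0.        ] [[-0.883, -0.22, 0.413, 88.681], [-0.468, 0.374, -0.801, 831.79], [0.022, -0.901, -0.434, 607.544], [0.0, 0.0, 0.0, 1.0]]
top [[517.0, 0.0, 318.9], [0.0, 517.0, 195.7], [0.0, 0.0, 1.0]] [-0.15658084  0.          0.          0.          0.        ] [[0.005, -0.996, 0.091, 401.434], [-1.0, -0.006, -0.011, -32.8], [0.012, -0.091, -0.996, 1478.113], [0.0, 0.0, 0.0, 1.0]]
```

View pics/top0.png

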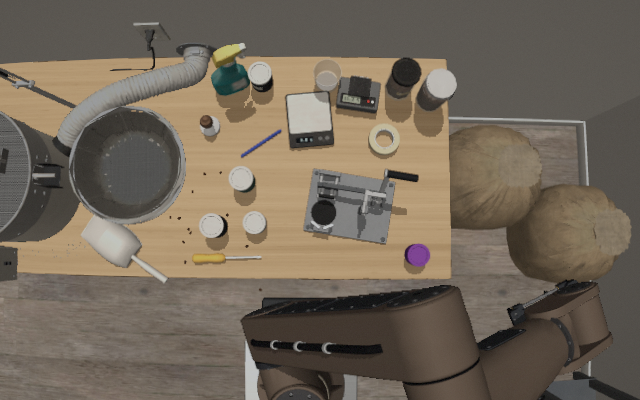

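View pics/scene0.png

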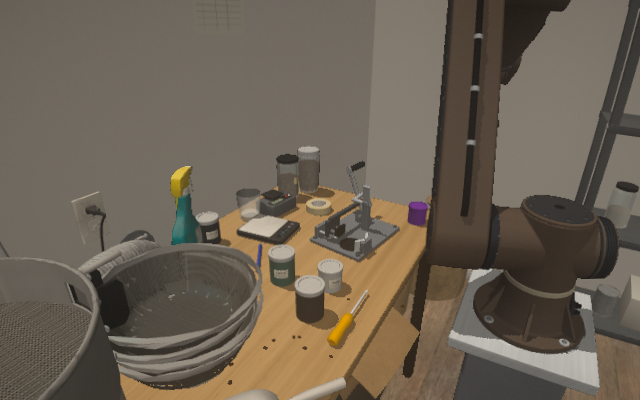

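The top view shows tins at about (241,180), (212,226) and (255,223). The last one, at scene (330,275), looks short and plain. The clamp is at (350,205) and the screwdriver at (225,258). I'll enlarge crops of both views.

```bash
python3 - <<'E'
import cv2, numpy as np
t=np.load("top0.npy")[:,:,::-1]; s=np.load("scene0.npy")[:,:,::-1]
a=cv2.resize(t[160:250,295:425],None,fx=6,fy=6,interpolation=cv2.INTER_CUBIC)  # 780x540
cv2.imwrite("pics/c1.png",a)
b=cv2.resize(s[150:330,260:440],None,fx=3.3,fy=3.3,interpolation=cv2.INTER_CUBIC)
cv2.imwrite("pics/c2.png",b)
E
```

```text
(no output)
```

View pics/c1.png

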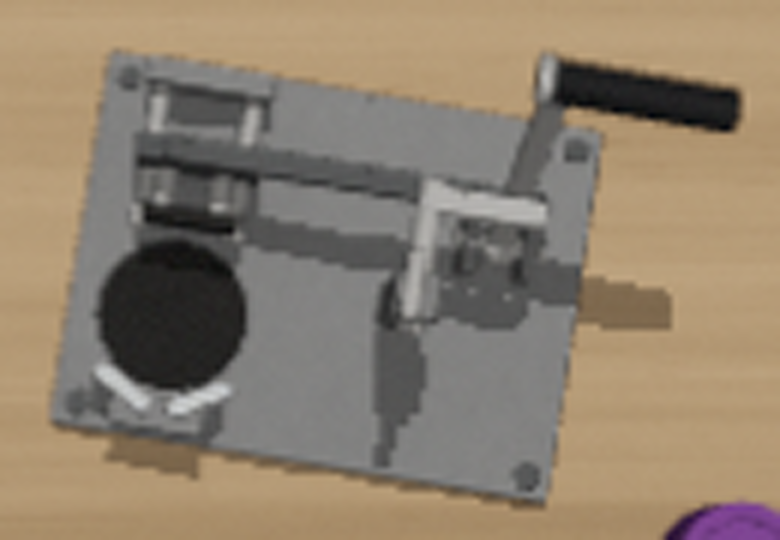

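View pics/c2.png

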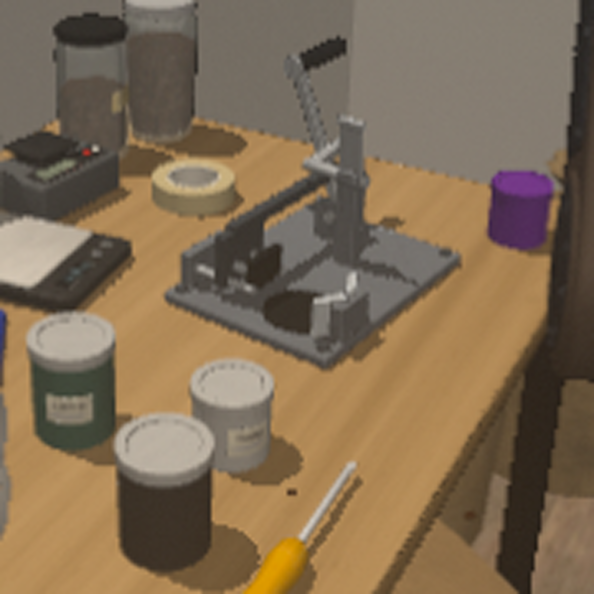

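The top crop (6x, offset 295,160) shows the seat disc at (172,314), the plate corners at (110,52), (602,130), (548,503) and (52,425), and the handle from (550,82) to (738,107). The catch strip runs from (430,185) to (415,318). In the scene crop the short tin is at (232,415) and the tab top is near (352,120). Next step is turning these into positions.

```bash
cat > h.py <<'E'
from bench import *
import cv2, numpy as np
from scipy.spatial.transform import Rotation as R
def ray(n,p):
    c=camera_model(n); K=np.array(c["camera_matrix"]); T=np.array(c["T"])
    u=cv2.undistortPoints(np.array([[p]],float),K,np.array(c["D"]))[0,0]
    d=T[:3,:3]@[u[0],u[1],1]; return T[:3,3],d/np.linalg.norm(d)
def onz(n,p,z):
    o,d=ray(n,p); return o+d*(z-o[2])/d[2]
def tri(p,q):
    o1,d1=ray("top",p); o2,d2=ray("scene",q)
    s=np.linalg.lstsq(np.c_[d1,-d2],o2-o1,rcond=None)[0]
    a,b=o1+s[0]*d1,o2+s[1]*d2; return (a+b)/2,np.linalg.norm(a-b)
def proj(n,P):
    c=camera_model(n); Ti=np.linalg.inv(np.array(c["T"]))
    r,_=cv2.Rodrigues(Ti[:3,:3]); return cv2.projectPoints(np.array([P],float),r,Ti[:3,3],np.array(c["camera_matrix"]),np.array(c["D"]))[0].ravel()
def tool():
    s=read_state(); w,x,y,z=s["tcp_rot"]; m=R.from_quat([x,y,z,w]).as_matrix()
    return s["tcp_pos"],np.degrees(np.arctan2(m[1,1],m[0,1])),s
E
python3 - <<'E'
from h import *
np.set_printoptions(precision=1,suppress=True)
t=np.load("top0.npy"); hsv=cv2.cvtColor(t,cv2.COLOR_RGB2HSV)
m=((hsv[...,1]<60)&(hsv[...,2]>130)).astype(np.uint8)
n,l,st,ce=cv2.connectedComponentsWithStats(m)
for i in range(1,n):
    if st[i,4]>200 and 195<ce[i][0]<275 and 160<ce[i][1]<250:
        print("lid",st[i],ce[i],onz("top",ce[i],62),onz("top",ce[i],85))
f=lambda x,y:np.array([295+x/6-.42,160+y/6-.42])
C=[onz("top",f(*p),12) for p in [(110,52),(602,130),(548,503),(52,425)]]
for c in C: print("corner",c)
print("centre",np.mean(C,0),"sides",[np.linalg.norm(C[i]-C[(i+1)%4]) for i in range(4)])
d=[C[0]-C[1],C[3]-C[2]]; e=[C[0]-C[3],C[1]-C[2]]
print("y dirs deg",[np.degrees(np.arctan2(-v[0],v[1])) for v in d],"x dirs",[np.degrees(np.arctan2(v[1],v[0])) for v in e])
# seat dark blob
g=cv2.cvtColor(t,cv2.COLOR_RGB2GRAY)[195:230,308:340]; b=(g<60).astype(np.uint8)
n,l,st,ce=cv2.connectedComponentsWithStats(b)
for i in range(1,n):
    if st[i,4]>100: print("seat blob",st[i],ce[i]+[308,195],onz("top",ce[i]+[308,195],14))
print("seat manual",onz("top",f(172,314),14))
print("handle ends",onz("top",f(556,82),178),onz("top",f(738,108),178))
g=lambda x,y:np.array([260+x/3.3-.35,150+y/3.3-.35])
print("tab top vs",tri(f(418,300),g(352,120)),onz("top",f(415,318),160),onz("top",f(430,185),100))
print("handle scene",tri(f(556,82),g(302,62)),tri(f(738,108),g(345,45)))
print("handle tri mid",tri(f(647,95),g(324,53)))
p,y,s=tool(); print(p,"jaw dir deg",y)
E
```

```text
lid [228 166  25  24 482] [240.3 177.5] [580.2 169.1  62. ] [577.3 165.8  85. ]
lid [242 211  24  23 430] [253.7 222.1] [457.4 129.7  62. ] [456.5 127.1  85. ]
lid [199 213  24  25 484] [210.6 225.1] [448.1 248.7  62. ] [447.4 244.1  85. ]
corner [614.4 -31.7  12. ]
corner [ 578.6 -267.2   12. ]
corner [ 400.8 -240.2   12. ]
corner [436.7  -5.4  12. ]
centre [ 507.6 -136.1   12. ] sides [np.float64(238.21158402107073), np.float64(179.90172332686248), np.float64(237.52939145688785), np.float64(179.72086351164597)]
y dirs deg [np.float64(-8.64407770694331), np.float64(-8.688068485137247)] x dirs [np.float64(-8.408397071332272), np.float64(-8.625924229458308)]
seat blob [  3   5  25  25 477] [323.3 212. ] [489.1 -62.   14. ]
seat manual [489.3 -61.8  14. ]
handle ends [ 578.9 -221.2  178. ] [ 568.5 -299.2  178. ]
tab top vs (array([ 489.9, -162.8,  159.5]), np.float64(5.820407328863332)) [ 479.4 -162.5  160. ] [ 542.6 -175.3  100. ]
handle scene (array([ 575.8, -221.9,  180.8]), np.float64(5.881391251162701)) (array([ 565.5, -300.8,  176.1]), np.float64(6.817943649262452))
handle tri mid (array([ 570.6, -261.1,  178.8]), np.float64(6.360486555332146))
[ 250.7 -572.3  233.1] jaw dir deg -66.35171738977485
```

Positions agree well: clamp yaw -8.6°, seat (489,-62), tin (457,130), tab top about (490,-163,160), handle middle about (573,-260,178). Now moving above the tin.

>>> jog_arm(targets=[[0.207, 0.702, -0.03, -0.563, -1], [0.207, 0.702, -0.03, -0.563, -1], [0.207, 0.702, -0.03, -0.563, -1], [0.207, 0.702, -0.03, -0.563, -1], [0.207, 0.702, -0.03, -0.563, -1], [0.207, 0.702, -0.03, -0.563, -1], [0.207, 0.702, -0.03, -0.563, -1], [0.207, 0.702, -0.03, -0.563, -1], [0.207, 0.702, -0.03, -0.563, -1], [0.207, 0.702, -0.03, -0.563, -1], [0.207, 0.702, -0.03, -0.563, -1], [0.207, 0.702, -0.03, -0.563, -1], [0.207, 0.702, -0.03, -0.563, -1], [0.207, 0.702, -0.03, -0.563, -1], [0.207, 0.702, -0.03, -0.563, -1], [0.207, 0.702, -0.03, -0.563, -1], [0.207, 0.702, -0.03, -0.563, -1], [0.207, 0.702, -0.03, -0.563, -1], [0.207, 0.702, -0.03, -0.563, -1], [0.207, 0.702, -0.03, -0.563, -1]], force=15)

```text
time: 1.77
tcp_pos: [457.4, 130.7, 202.7]
tcp_rot: [-0.0, 0.997, -0.074, -0.0]
wrist_force: [0.1, -0.6, -0.1]
grip_width: 0.999
```

```bash
python3 -c "
from h import *
p,y,s=tool();print(p,y,s['time'],s['joint_pos'],s['tcp_rot'])
f=grab_frame('scene');cv2.imwrite('pics/s1.png',f[:,:,::-1])
print(proj('scene',p),proj('scene',[457.4,129.7,62]))"
```

```text
[457.43026687 130.69132202 202.65321282] -98.445982595398 1.7667 [1.38889613e-01 3.20776816e-01 1.95110371e+00 1.05807169e-03
 8.70356807e-01 1.85641365e+00] [-3.27389406e-04  9.97284884e-01 -7.36382522e-02 -4.00291736e-04]
[330.66217932 214.27488525] [329.8040256  264.88785911]
```

The lid projects to (329.8,264.9) in the scene view, against (330,265) observed. Descending and gripping.

>>> jog_arm(targets=[[0, -0.001, -0.04, 0, -1], [0, -0.001, -0.08, 0, -1], [0, -0.001, -0.12, 0, -1], [0, -0.001, -0.145, 0, -1], [0, -0.001, -0.161, 0, -1], [0, -0.001, -0.161, 0, -1], [0, -0.001, -0.161, 0, -1], [0, -0.001, -0.161, 0, 1], [0, -0.001, -0.161, 0, 1], [0, -0.001, -0.161, 0, 1], [0, -0.001, -0.161, 0, 1], [0, -0.001, -0.161, 0, 1], [0, -0.001, -0.161, 0, 1], [0, -0.001, -0.161, 0, 1], [0, -0.001, -0.161, 0, 1], [0, -0.001, -0.161, 0, 1], [0, -0.001, -0.161, 0, 1], [0, -0.001, -0.161, 0, 1]], force=15)

```text
time: 3.32
tcp_pos: [457.5, 128.9, 42.2]
tcp_rot: [-0.0, 0.997, -0.074, 0.0]
wrist_force: [-1.7, 0.2, 6.5]
grip_width: 0.657
```

>>> jog_arm(targets=[[0, 0, 0.03, 0, 1], [0, 0, 0.06, 0, 1], [0, 0, 0.09, 0, 1], [0, 0, 0.11, 0, 1], [0.006, -0.03, 0.11, 0, 1], [0.011, -0.065, 0.11, 0, 1], [0.017, -0.1, 0.11, 0, 1], [0.022, -0.135, 0.11, 0, 1], [0.028, -0.17, 0.11, 0, 1], [0.0315, -0.191, 0.11, 0, 1], [0.0315, -0.191, 0.11, 0, 1], [0.0315, -0.191, 0.11, 0, 1], [0.0315, -0.191, 0.11, 0, 1]])

```text
time: 4.4
tcp_pos: [488.6, -61.7, 152.1]
tcp_rot: [-0.001, 0.997, -0.074, -0.0]
wrist_force: [-0.5, -0.2, -1.7]
grip_width: 0.656
```

```bash
python3 -c "
from h import *
p,y,s=tool();print(p,y,s['time'],s['grip_width'],s['wrist_force'])
a=grab_frame('scene');b=grab_frame('top')
A=cv2.resize(a[120:290,270:440],(560,560),interpolation=2);B=cv2.resize(b[160:250,295:385],(560,560),interpolation=2)
cv2.imwrite('pics/s2.png',A[:,:,::-1]);cv2.imwrite('pics/t2.png',B[:,:,::-1])
print(proj('scene',[p[0],p[1],p[2]+20]),proj('scene',[p[0],p[1],p[2]-42]))"
```

```text
[488.59546385 -61.70915277 152.06564326] -98.53627820201001 4.4 0.6556986707557461 [-0.52071956 -0.17952325 -1.67630495]
[353.46859534 194.20351989] [352.50241128 214.14269202]
```

View pics/s2.png

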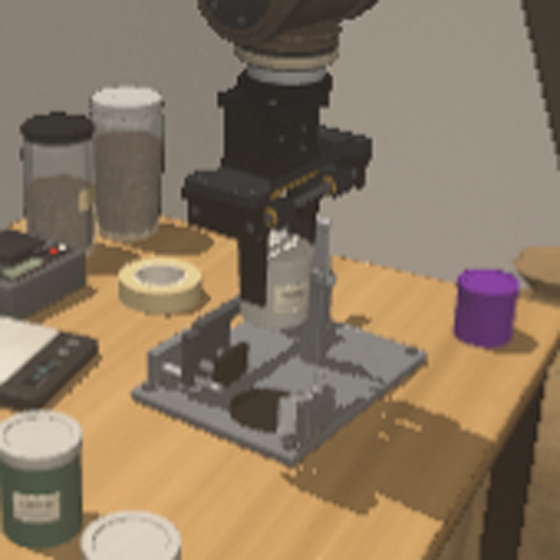

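The view shows the tin held over the clamp, with its bottom at crop (280,320) and the seat at (262,408). The gripper body is clear of the tab at this height. I'll check the seat from the scene view too.

```bash
python3 -c "
from h import *
for P in ([489,-62,14],[489.9,-162.8,160],[573,-260,178]): print(proj('scene',P))
print(tri((323.3,212),(348.5,244.5)))"
```

```text
[351.00269952 243.07319676]
[367.28355052 185.93092058]
[356.04885507 165.81721938]
(array([492.58063269, -60.72458824,   8.24830998]), np.float64(6.791253086615205))
```

>>> jog_arm(targets=[[0.001, 0.003, -0.02, 0, 1], [0.001, 0.003, -0.04, 0, 1], [0.001, 0.003, -0.055, 0, 1], [0.001, 0.003, -0.07, 0, 1], [0.001, 0.003, -0.08, 0, 1], [0.001, 0.003, -0.085, 0, 1], [0.001, 0.003, -0.085, 0, 1]])

```text
time: 5.08
tcp_pos: [489.4, -57.6, 66.5]
tcp_rot: [-0.001, 0.997, -0.073, -0.001]
wrist_force: [-0.5, 0.0, -1.2]
grip_width: 0.654
```

>>> jog_arm(targets=[[0, -0.001, -0.003, 0, 1], [0, -0.001, -0.006, 0, 1], [0, -0.001, -0.008, 0, 1], [0, -0.001, -0.0095, 0, 1], [0, -0.001, -0.0095, 0, 1], [0, -0.001, -0.0095, 0, 1], [0, -0.001, -0.0095, 0, 1]])

```text
time: 5.67
tcp_pos: [489.5, -58.7, 57.2]
tcp_rot: [-0.001, 0.997, -0.073, -0.001]
wrist_force: [-0.1, 0.6, -1.6]
grip_width: 0.659
```

```bash
python3 -c "
from h import *
p,y,s=tool();print(p,y,s['time'],s['grip_width'],s['wrist_force'])
a=grab_frame('scene');b=grab_frame('top')
A=cv2.resize(a[150:270,280:400],(560,560),interpolation=2);cv2.imwrite('pics/s3.png',A[:,:,::-1])"
```

```text
[489.50891098 -58.66777332  57.19877863] -98.4150458609487 5.6667 0.6587230921139892 [-0.06237147  0.55967947 -1.63271629]
```

View pics/s3.png

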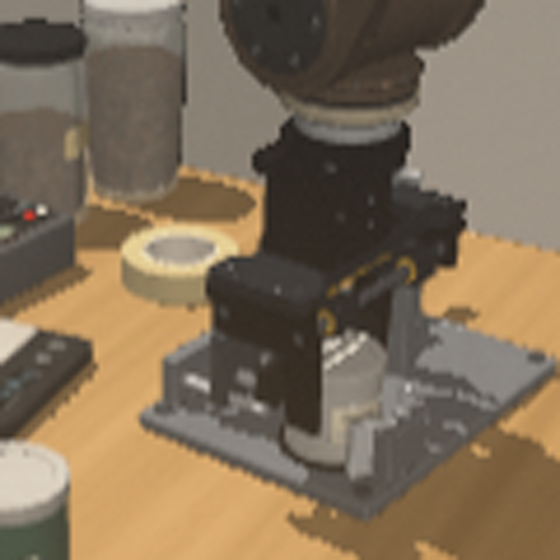

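The tin sits between the jaws, its base at about (320,455) in the crop. The wrist still carries its weight, so I'll ease it down a little.

>>> jog_arm(targets=[[0, 0, -0.001, 0, 1], [0, 0, -0.0015, 0, 1], [0, 0, -0.0015, 0, 1], [0, 0, -0.0015, 0, 1]])

```text
time: 6.1
tcp_pos: [489.6, -58.7, 56.3]
tcp_rot: [-0.001, 0.997, -0.073, -0.0]
wrist_force: [-3.2, 0.2, 9.2]
grip_width: 0.657
```

>>> jog_arm(targets=[[0, 0, 0, 0, -0.4], [0, 0, 0, 0, -0.5], [0, 0, 0, 0, -0.6], [0, 0, 0, 0, -0.66], [0, 0, 0, 0, -0.66], [0, 0, 0, 0, -0.66], [0, 0, 0, 0, -0.66], [0, 0, 0.02, 0, -0.66], [0, 0, 0.04, 0, -0.66], [0, 0, 0.07, 0, -0.66], [0, 0, 0.1, 0, -0.66], [0, 0, 0.14, 0, -0.66], [0, 0, 0.18, 0, -0.66], [0, 0, 0.18, 0, -0.66]])

```text
time: 7.27
tcp_pos: [491.6, -59.1, 242.9]
tcp_rot: [0.0, 0.997, -0.073, 0.005]
wrist_force: [0.2, 0.1, 0.3]
grip_width: 0.828
```

```bash
python3 - <<'E'
from h import *
p,y,s=tool();print(p,y,s['time'],s['grip_width'],s['wrist_force'])
a=grab_frame('scene')
A=cv2.resize(a[150:270,280:400],(560,560),interpolation=2);cv2.imwrite('pics/s4.png',A[:,:,::-1])
E
```

```text
[491.61772965 -59.08502506 242.87407844] -98.4024082076501 7.2667 0.8281432702170904 [0.20419352 0.05519097 0.2748862 ]
```

View pics/s4.png

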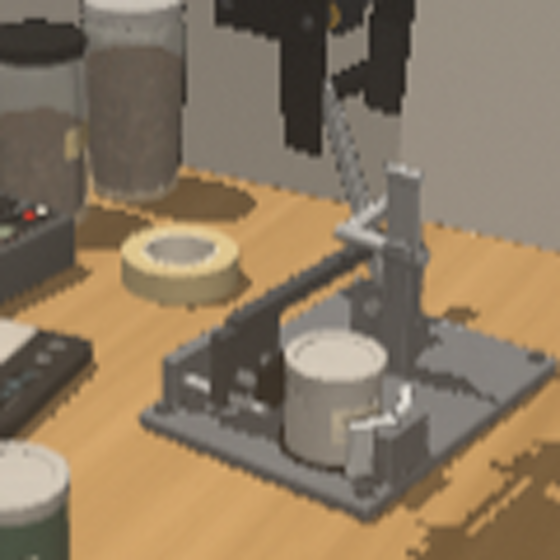

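The tin stands upright, released on the seat at crop (335,400). The tab top is at (403,170), which matches my estimate. Now I'll close the fingers and go to the right of the tab.

>>> jog_arm(targets=[[-0.001, -0.04, 0, 0, 1], [-0.002, -0.08, 0, 0, 1], [-0.004, -0.12, 0, 0, 1], [-0.004, -0.127, 0, 0, 1], [-0.004, -0.127, 0, 0, 1], [-0.004, -0.127, 0, 0, 1], [-0.004, -0.127, 0, 0, 1], [-0.004, -0.127, 0, 0, 1], [-0.004, -0.127, 0, 0, 1], [-0.004, -0.127, 0, 0, 1], [-0.004, -0.127, -0.03, 0, 1], [-0.004, -0.127, -0.06, 0, 1], [-0.004, -0.127, -0.085, 0, 1], [-0.004, -0.127, -0.101, 0, 1], [-0.004, -0.127, -0.101, 0, 1], [-0.004, -0.127, -0.101, 0, 1]])

```text
time: 8.65
tcp_pos: [486.7, -185.6, 138.6]
tcp_rot: [-0.0, 0.997, -0.073, 0.002]
wrist_force: [0.1, -0.2, 0.7]
grip_width: 0.006
```

```bash
python3 - <<'E'
from h import *
p,y,s=tool();print(p,y,s['time'],s['grip_width'],s['wrist_force'])
a=grab_frame('scene')
A=cv2.resize(a[130:270,290:430],(560,560),interpolation=2);cv2.imwrite('pics/s5.png',A[:,:,::-1])
E
```

```text
[ 486.73490919 -185.58068706  138.62563361] -98.37863899266314 8.65 0.005885266784815402 [ 0.08797787 -0.22120434  0.7267036 ]
```

View pics/s5.png

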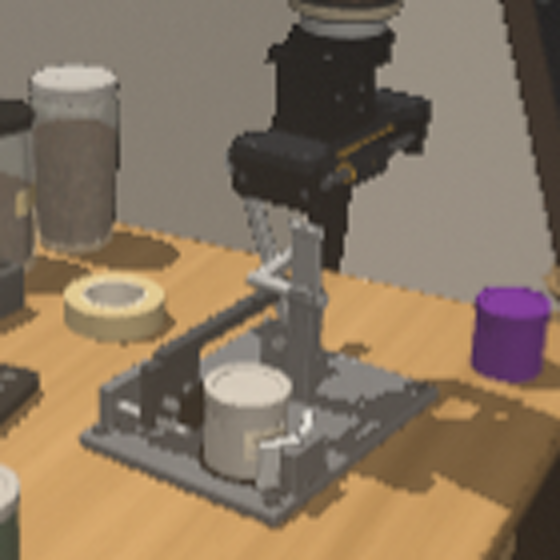

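The closed fingers are behind the tab, on its right side, at crop (330,240), clear of the lever. Pushing the catch left.

>>> jog_arm(targets=[[0.0015, 0.01, 0.001, 0, 1], [0.003, 0.02, 0.001, 0, 1], [0.0045, 0.03, 0.001, 0, 1], [0.006, 0.04, 0.001, 0, 1], [0.0075, 0.05, 0.001, 0, 1], [0.0092, 0.0605, 0.001, 0, 1], [0.0092, 0.0605, 0.001, 0, 1], [0.0092, 0.0605, -0.003, 0, 1], [0.0092, 0.0605, -0.006, 0, 1], [0.0092, 0.0605, -0.008, 0, 1], [0.0092, 0.0605, -0.008, 0, 1]])

```text
time: 9.62
tcp_pos: [496.2, -124.8, 131.0]
tcp_rot: [-0.0, 0.997, -0.073, 0.003]
wrist_force: [0.5, -0.4, -0.1]
grip_width: 0.006
```

>>> jog_arm(targets=[[0, 0, 0.03, 0, 1], [0, 0, 0.06, 0, 1], [0, 0, 0.09, 0, 1], [0, 0, 0.11, 0, 1], [0, 0, 0.11, 0, 1]])

```text
time: 10.03
tcp_pos: [497.3, -125.0, 244.9]
tcp_rot: [0.001, 0.997, -0.073, 0.006]
wrist_force: [-0.1, 1.0, -0.4]
grip_width: 0.003
```

```bash
python3 - <<'E'
from h import *
p,y,s=tool();print(p,y,s['time'],s['grip_width'],s['wrist_force'])
a=grab_frame('scene');b=grab_frame('top')
A=cv2.resize(a[130:270,290:430],(560,560),interpolation=2);cv2.imwrite('pics/s6.png',A[:,:,::-1])
E
```

```text
[ 497.34657738 -125.02238934  244.89842403] -98.37629266127612 10.0333 0.002986949557386343 [-0.07807974  1.04510376 -0.39588269]
```

View pics/s6.png

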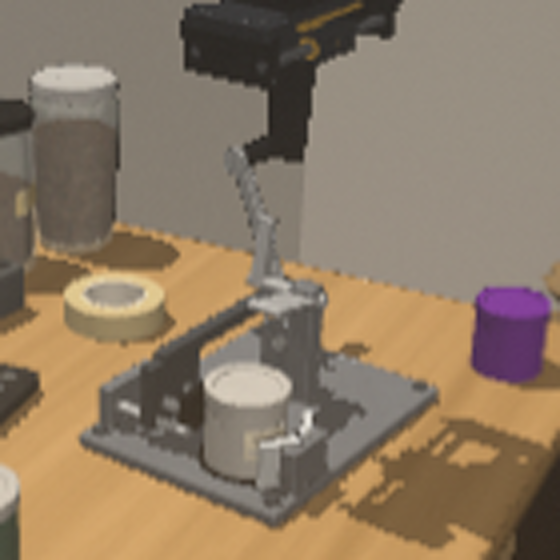

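The tab now lies over to the left at crop (290,298), the bar stands up at (262,245) and the lever is still at rest. Now going above the handle with the jaws turned front to back.

>>> jog_arm(targets=[[0.0755, -0.135, 0, 0.12, -1], [0.0755, -0.135, 0, 0.24, -1], [0.0755, -0.135, 0, 0.36, -1], [0.0755, -0.135, 0, 0.48, -1], [0.0755, -0.135, 0, 0.6, -1], [0.0755, -0.135, 0, 0.72, -1], [0.0755, -0.135, 0, 0.84, -1], [0.0755, -0.135, 0, 0.96, -1], [0.0755, -0.135, 0, 1.08, -1], [0.0755, -0.135, 0, 1.2, -1], [0.0755, -0.135, 0, 1.32, -1], [0.0755, -0.135, 0, 1.44, -1], [0.0755, -0.135, 0, 1.567, -1], [0.0755, -0.135, 0, 1.567, -1], [0.0755, -0.135, 0, 1.567, -1], [0.0755, -0.135, 0, 1.567, -1]])

```text
time: 11.47
tcp_pos: [571.5, -259.5, 240.4]
tcp_rot: [-0.003, 0.759, 0.651, 0.002]
wrist_force: [-0.7, -0.2, -0.3]
grip_width: 0.991
```

```bash
python3 -c "
from h import *
p,y,s=tool();print(p,y,s['time'],s['grip_width'],s['joint_pos'])"
```

```text
[ 571.47438894 -259.52264213  240.43318134] -8.834895304703918 11.4667 0.991080012293199 [-0.53395249  0.48971059  1.54153841  0.00682086  1.11450115 -0.38276695]
```

>>> jog_arm(targets=[[0.001, 0, -0.025, 0, -1], [0.001, 0, -0.045, 0, -1], [0.001, 0, -0.06, 0, -1], [0.001, 0, -0.064, 0, -1], [0.001, 0, -0.064, 0, -1], [0.001, 0, -0.064, 0, 1], [0.001, 0, -0.064, 0, 1], [0.001, 0, -0.064, 0, 1], [0.001, 0, -0.064, 0, 1], [0.001, 0, -0.064, 0, 1], [0.001, 0, -0.064, 0, 1], [0.001, 0, -0.064, 0, 1], [0.001, 0, -0.064, 0, 1], [0.001, 0, -0.064, 0, 1], [0.001, 0, -0.064, 0, 1], [0.001, 0, -0.064, 0, 1], [0.001, 0, -0.064, 0, 1]], force=30)

```text
time: 12.88
tcp_pos: [572.8, -259.6, 176.6]
tcp_rot: [-0.003, 0.759, 0.651, 0.002]
wrist_force: [5.5, -0.1, 4.7]
grip_width: 0.215
```

>>> jog_arm(targets=[[-0.007, 0.001, 0.003, 0, 1], [-0.0139, 0.0021, 0.0051, 0, 1], [-0.021, 0.0032, 0.007, 0, 1], [-0.0283, 0.0043, 0.0088, 0, 1], [-0.0356, 0.0054, 0.01, 0, 1], [-0.0429, 0.0065, 0.0111, 0, 1], [-0.05, 0.0077, 0.0115, 0, 1], [-0.0578, 0.0088, 0.0118, 0, 1], [-0.065, 0.01, 0.0115, 0, 1], [-0.0726, 0.011, 0.0111, 0, 1], [-0.08, 0.012, 0.01, 0, 1], [-0.0872, 0.0132, 0.0088, 0, 1], [-0.0872, 0.0132, 0.0088, 0, 1]])

```text
time: 13.97
tcp_pos: [486.6, -246.6, 186.8]
tcp_rot: [-0.0, 0.76, 0.65, 0.004]
wrist_force: [8.2, 3.2, 6.7]
grip_width: 0.205
```

>>> jog_arm(targets=[[-0.005, 0.0008, -0.001, 0, 1], [-0.01, 0.0015, -0.0025, 0, 1], [-0.0145, 0.0022, -0.004, 0, 1], [-0.0155, 0.0023, -0.0045, 0, 1], [-0.0155, 0.0023, -0.0045, 0, 1], [-0.0155, 0.0023, -0.0045, 0, 1]])

```text
time: 14.47
tcp_pos: [473.1, -244.5, 183.7]
tcp_rot: [0.002, 0.76, 0.65, 0.005]
wrist_force: [7.9, 3.7, 7.0]
grip_width: 0.203
```

```bash
python3 - <<'E'
from h import *
p,y,s=tool();print(p,y,s['time'],s['grip_width'],s['wrist_force'])
a=grab_frame('scene');b=grab_frame('top')
A=cv2.resize(a[140:260,290:430],(700,600),interpolation=2);B=b[160:250,295:385]
cv2.imwrite('pics/s7.png',A[:,:,::-1])
E
```

```text
[ 473.13223285 -244.5388948   183.68180505] -8.905180330364496 14.4667 0.20316462379276862 [7.93906124 3.68017973 7.04657888]
```

View pics/s7.png

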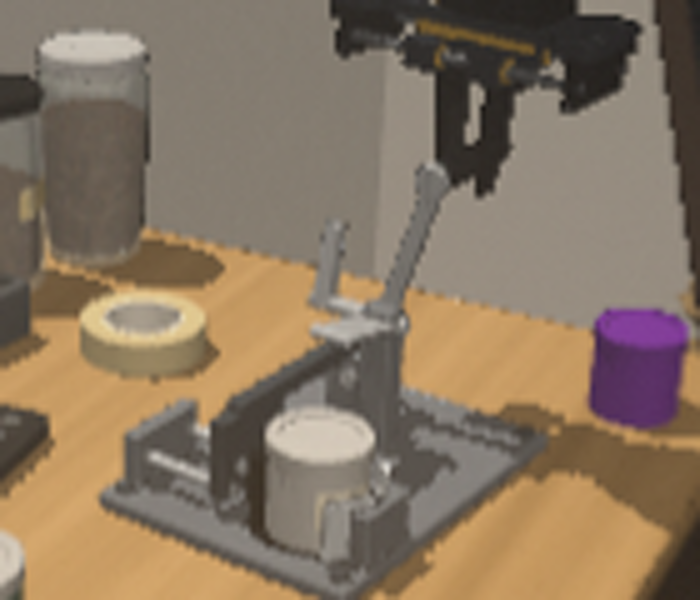

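The lever leans forward, with its handle at crop (432,172). The pad has the tin against the V, and the tin is upright at (320,480). I'll press on until the stop shows in the force.

>>> jog_arm(targets=[[-0.002, 0.0003, -0.0005, 0, 1], [-0.004, 0.0006, -0.001, 0, 1], [-0.004, 0.0006, -0.001, 0, 1], [-0.004, 0.0006, -0.001, 0, 1], [-0.004, 0.0006, -0.001, 0, 1]])

```text
time: 14.98
tcp_pos: [471.8, -244.4, 183.5]
tcp_rot: [0.005, 0.76, 0.65, 0.007]
wrist_force: [14.7, 2.8, -1.9]
grip_width: 0.203
```

The wrist force along x went from 8 to 15 N for only 1.3 mm of travel, so the lever is on its stop. One settling call, a last check on the tin, then hand in.

>>> jog_arm(targets=[[0, 0, 0, 0, 1], [0, 0, 0, 0, 1], [0, 0, 0, 0, 1], [0, 0, 0, 0, 1]])

```text
time: 15.32
tcp_pos: [473.0, -244.5, 183.9]
tcp_rot: [0.007, 0.76, 0.65, 0.008]
wrist_force: [7.2, 1.5, -1.3]
grip_width: 0.198
```

```bash
python3 - <<'E'
from h import *
p,y,s=tool();print(p,s['time'],s['grip_width'],s['wrist_force'],np.abs(s['joint_velocities']).max())
t=grab_frame('top'); hsv=cv2.cvtColor(t,cv2.COLOR_RGB2HSV)
m=((hsv[...,1]<60)&(hsv[...,2]>130)).astype(np.uint8)
n,l,st,ce=cv2.connectedComponentsWithStats(m)
for i in range(1,n):
    if st[i,4]>150 and 195<ce[i][0]<345 and 160<ce[i][1]<250: print(st[i],ce[i],onz('top',ce[i],76))
E
```

```text
[ 473.04294313 -244.48789799  183.87085671] 15.3167 0.1980572360097224 [ 7.15085888  1.45378232 -1.32055976] 0.0007502600899988515
[228 166  25  24 486] [240.28806584 177.51234568] [578.44510692 166.98292029  76.        ]
[ 304  173   88   66 2539] [343.67506892 201.78810555] [ 513.54547835 -116.06423398   76.        ]
[199 213  24  25 485] [210.62474227 225.04948454] [447.69901445 245.92048169  76.        ]
```

Holding from the measured pose gave up some of the push, so I'll press again. I'll also locate the lid with a circle fit.

>>> jog_arm(targets=[[-0.002, 0.0003, -0.0005, 0, 1], [-0.003, 0.0005, -0.0005, 0, 1], [-0.003, 0.0005, -0.0005, 0, 1], [-0.003, 0.0005, -0.0005, 0, 1], [-0.003, 0.0005, -0.0005, 0, 1], [-0.003, 0.0005, -0.0005, 0, 1]])

```text
time: 15.87
tcp_pos: [472.0, -244.3, 183.6]
tcp_rot: [0.008, 0.76, 0.65, 0.009]
wrist_force: [11.4, 0.9, -5.5]
grip_width: 0.2
```

```bash
python3 - <<'E'
from h import *
p,y,s=tool();print(p,s['time'],s['grip_width'],s['wrist_force'],np.abs(s['joint_velocities']).max())
t=grab_frame('top'); g=cv2.cvtColor(t,cv2.COLOR_RGB2GRAY)[190:240,300:350]
G=cv2.resize(g,None,fx=6,fy=6,interpolation=2)
c=cv2.HoughCircles(G,cv2.HOUGH_GRADIENT,1,30,param1=100,param2=15,minRadius=60,maxRadius=80)
for x,yy,r in c[0][:3]:
    P=onz('top',(300+x/6-.42,190+yy/6-.42),76); d=P[:2]-[489.1,-62]; a=np.radians(-8.6)
    print(r/6,P,'seat xy',d@[np.cos(a),np.sin(a)],d@[-np.sin(a),np.cos(a)])
A=cv2.resize(t[160:250,295:425],None,fx=6,fy=6,interpolation=2);cv2.imwrite('pics/t8.png',A[:,:,::-1])
E
```

```text
[ 471.95528282 -244.30056492  183.59003863] 15.8667 0.2003688637920405 [11.38081359  0.90796258 -5.53416277] 0.002102565258378232
11.583333 [482.2046981  -57.16652925  76.        ] seat xy -7.540548462712529 3.7480337081983452
```

View pics/t8.png

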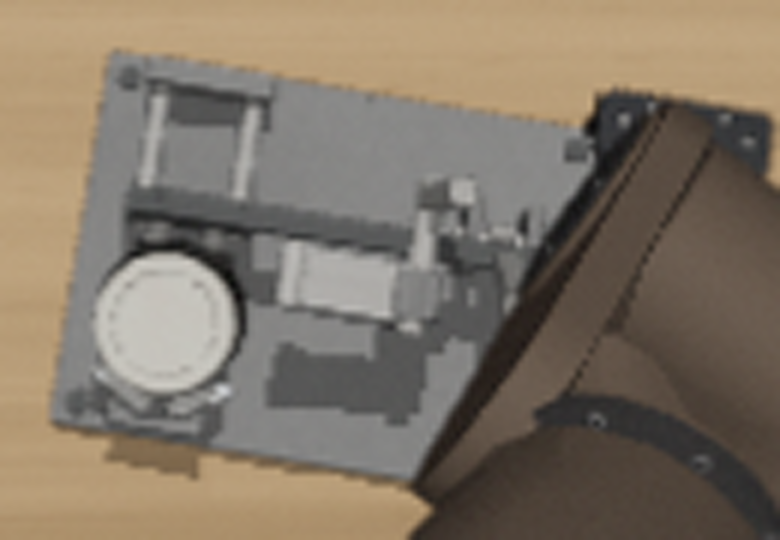

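The tin's lid, at crop (167,322), sits against the V with the pad behind it, 7.5 mm forward and 3.7 mm left of the seat centre. The tab lies flat to the left at (340,280). The arm is still. Handing in.

```bash
python3 -c "
from bench import *
print(finish_job())"
```

```text
the job is handed in; nothing more can be done
None
```

The job is handed in at about 16 s of the 61 s allowed; no verdict was reported. The short tin is on the seat and released, the catch is over to the left, and the gripper is holding the lever at its front stop.

**Last checks:**
- **Tin:** it stands upright against the V jaw. A circle fit on the top view puts it 7.5 mm forward and 3.7 mm left of the seat centre, inside the limits.
- **Catch:** the tab looks nearly flat to the left. I judged this from the pictures and did not measure the angle.
- **Lever:** arm travel puts it at about 0.69 rad. The wrist force was 11 N when I handed in, the jaws were closed on the 20 mm handle, and the arm was still.
- **Pad force:** I could not measure how hard the pad presses on the tin. That it presses follows from the lever being at its stop and the tin being against the V.
- **Other things on the bench:** in the top view both tall tins' lids are at the same pixels as at the start. I did not measure the screwdriver or the tape again, but the arm did not work next to either.

**Disagreements:** the two camera views differed by about 6 mm when I triangulated points, so I used the top view for positions on the bench. One settling call let the push drop to 7 N, so I pressed the lever again before handing in.

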